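# Lift a leaking cell out of the charger with tongs

### The arm

A 6-joint arm with a two-finger parallel gripper is mounted at the origin on the work surface; the furniture and walls round the work are solid. World frame = base frame: x ahead of the robot, y to its left, z up, the work surface at z = 0. Lengths are in mm, angles in rad, forces in N, time in s.
With the tool pointing down it reaches from about 300 to 850 mm from the base axis. Payload 5.4 kg.
Tool frame: the origin (TCP) lies between the finger pads; the fingertips stand 14 mm ahead of it and the grasp point (between the pads) lies 5 mm behind it (ctrl.tips_ahead is the z of the fingertips in the tool frame, in mm); z points along the fingers, y is the line along which they close (so a half turn about z gives the same grasp; the last joint's range is limited). The gripper opens to 85 mm and grips with 20 to 120 N. Pads are 22 mm wide; open, the fingers measure 114 mm over their backs; the gripper's body (76 mm by 85 mm) begins 54 mm behind the grasp point. The pads swing forward as they close: fully open they stand 13 mm farther back than shut.
Start: joints at [0.987, 0.158, 1.597, -0, 1.386, -0.21], TCP at [209.973, 535.273, 245.299] pointing down, gripper open.
Joint ranges: [-2.91, 2.91], [-0.94, 2.29], [0.18, 2.7], [-1.29, 4.43], [0.17, 2.64], [-3, 3]. Speed limits (rad/s): [2.57, 2.57, 3.14, 3.14, 3.14, 3.14].

### API

Orientations are given as a rotation vector (axis times angle).
In Python, from station import ctrl, capture, calibration gives the robot as it stands. The module is installed in compiled form; this text tells all that it offers.
- The arm moves only by the shell command python3 -m crank 'ROWS'. ROWS is a JSON object whose one key "increments" holds a list of rows, each a list of 7 numbers: the shift along the tool's x, y, z in mm, then the turn, a rotation vector about the tool's x, y, z in rad, then the finger opening in mm, from 0 to 85.4. In form: {"increments": [[dx, dy, dz, ax, ay, az, gripper], ...]}. A call has exactly 10 rows; each row shifts and turns the commanded pose from where the row before left it, along the tool's axes as they then stand; what a row does not reach is not made up. A row lasts 1/10 s, in which the tool goes at most 50 mm and 8.59 degrees, less where a joint would pass 70% of its speed; a pose out of reach is approached as far as the arm can. A call with a gripper value outside its range is refused whole. The fingers move at their own pace and stop on an object; the grip force is fixed at half the most. Time passes only in rows, so rows that do not move let the fingers close, or fill a call up. It gives the time, the measured TCP pose, the force, the opening and the grip force at its end, in the units of the state.
- ctrl.get_obs(): the state, without advancing time (a new reading comes with each control period).
- capture(name): name is "side" or "top" or "wrist"; returns the picture (384x512x3 uint8, red, green, blue); there is no depth.
- calibration(name): a dict with "intrinsics" (3x3 intrinsics, pixels), "k1" (the pictures are not rectified: a ray, as slopes to the right and down, at radius r is drawn at 1 + k1 r^2 times it, then the intrinsics apply), "T" (4x4, takes a point from camera to world coordinates). Camera axes: x right, y up, looking along -z (the intrinsics and any distortion apply to the point x, -y, -z); pixel columns grow to the right and rows downward; lengths in mm; the calibration is good to about 2 mm. A picture is of the moment at which its call begins: read the wrist's pose just before it. calibration takes no time and is no camera call; for the wrist camera it gives the pose at the moment of the call.
- ctrl.close_job(): hands the job in; it is judged then, once.
The state is a dict: "t": time; "qpos": joint angles; "joint_vel": joint speeds; "joint_torque": joint torques, N m; "eef_pos": TCP position; "tool_rot": TCP orientation; "wrist_force": force on the tool from outside, world axes, zero at the start; "torque": the same for the moment, N m; "finger_gap": finger opening in mm; "finger_force": force on a finger pad.
Only numpy, scipy, OpenCV 4.12 (cv2) and the standard library are available. Lean on these libraries where they do the work, as an engineer would, in place of code of your own. Each camera call takes 0.05 s, during which the arm holds its last target. There are 200 camera calls.

### The job

One cell in the battery charger has leaked: the one in the bay nearer to the power strip's rocker switch. First switch the strip off by pressing the raised outer end of the rocker fully down, then take the tongs out of their wooden stand and use them to lift the leaking cell out of the charger; keep the fingers off that cell, leave the other cell in its bay and do not push the other things on the desk about. Finish while holding: the cell gripped in the tongs, still, about 10 cm above where it lay and clear of everything.

Things in the scene. Friction and masses are not known exactly. Their poses are not given: they have to be found in the camera images.
- charger: Grey plug-in battery charger on the sockets of a white power strip, fixed: 96 mm along x, 124 mm along y, 30 mm high. Origin: centre of its underside, 43 mm above the desk. x points away from the robot, y left, z up. Two open bays at y = +29 and y = -29 mm, 50 mm wide (y), 56 mm long (x); floor 12 mm and rim 30 mm above the origin; 8 mm wall between them.
- bay_floor (a point): Middle of the floor of the charger's bay at +y, the one next to the switch. The leaking cell lies over it along the charger's x on two low rails (3 mm high, 12 mm over both), its axis 8 mm above this point and 10 mm below the rim, with 18 mm of room on either side and 2 mm at its ends.
- leaking_cell: AA cell with dried white crust at one end, in the bay at +y beside the switch: a cylinder 14 mm in diameter, 51 mm long, 18 to 33 g, loose. Origin: under the middle of its length, 7 mm below its axis, 57 mm above the desk at the start; its own y runs along its length.
- good_cell: The same kind of cell without crust in the other bay (-y). It stays there.
- switch_end (a point): Middle of the raised edge of the strip's main switch, 60 mm above the desk: a black rocker at the strip's left end, 44 mm along the charger's y, 20 mm along its x, tilting about a pivot 22 mm to the right of this edge. Off: this end 7 mm lower, still 2 mm proud of its frame; takes 2 to 4 N near the edge, and it stays; press 0 to 8 mm inside the edge. Charger: 80 mm to the right, top at 73 mm.
- rocker (a joint): Main switch of the power strip: 0.33 to 0.34 rad = on (left end, away from the charger, raised, as at the start); 0 = off (that end fully down). It stays where it is left; pressing the end next to the charger turns it on again.
- stand: Light wooden block, 74 mm along x, 86 mm along y, 41 mm high, fixed, with a slot in its top (19 mm along x, 50 mm along y, 35 mm deep) in which the tongs stand upright, tips down, and two empty 12 mm pen holes nearer the robot. Origin: centre of its underside.
- tongs: Steel spring tongs, 111 mm long, 65 g, upright with the tips down. Origin: midway between the tips, at their lower ends; z points to the pivot pin (105 mm up). Two linked flat arms, 15 mm wide along x, close along y. Tips: rubber blocks 15 mm along x, 4 mm thick, 15 mm high; at rest 36 mm apart inside, 44 mm outside. The fingers hold the tongs by the pads at point tongs_pads.
- tongs_pads (a point): Midway between the rubber thumb pads on the outsides of the arms, 75 mm above the tips' ends, 36 mm below the top of the tongs. Pads: 16 mm along x, 14 mm high, 41 mm over both at rest. 4 N starts to close them; 6 N at 39 mm (tips 30 mm apart: carries them open); 11 N at 34 mm, where the tips meet a 14 mm cell; 20 N or more then grips it.
- tongs_left (a joint): Turn of one arm of the tongs, rad (the other turns alike): 0 = open, at rest; 0.03 = tips 30 mm apart; 0.11 = closed on a 14 mm cell; 0.17 = fully shut.
- mug: Orange mug, 81 mm wide, 101 mm high, left of the stand. Bystander; origin under its middle.
- glasses_case: Dark spectacle case, 58 x 158 x 38 mm, right of the keyboard near the desk's edge. Bystander; origin under its middle.
- sticky_notes: Pad of sticky notes, 76 x 76 x 20 mm, left of the stand. Bystander; origin under its middle.
- stapler: Black stapler, 34 x 150 x 46 mm, at the back on the left, behind the mug. Bystander; origin under its middle.
- usb_stick: Memory stick, 17 x 53 x 10 mm, behind the power strip. Bystander; origin under its middle.
- eraser: Eraser, 22 x 45 x 12 mm, between stand and power strip. Bystander; origin under its middle.
There are look-alikes about, which are no part of the job. Leave any yellow look-alike of the tongs alone.

How it is judged (in metres and radians):
On the way, in this order (a step that is already met when the one before it is completed fails the run):
1. the power strip is switched off (outer end of the rocker down) (value of joint rocker below 0.1 rad), for 0.2 s.
2. the tongs are out of their stand, held by the fingers (height (world z) of tongs above 0.05 m and contact force between the fingers and tongs above 1 N and contact force between tongs and stand below 0.05 N), for 0.2 s.
3. the tongs grip the leaking cell (contact force between tongs and leaking_cell above 1.5 N), for 0.2 s.
At the end, for the whole second after the job is handed in: Rocker off (below 0.1 rad); the leaking cell's origin over 0.13 m above the desk, gripped by the tongs with over 1 N, slower than 0.03 m/s; the fingers hold the tongs (over 2 N); arm and charger do not touch the cell, charger and stand not the tongs; the good cell within 10 mm of its place (value of joint rocker below 0.1 rad and height (world z) of leaking_cell above 0.13 m and contact force between tongs and leaking_cell above 1 N and contact force between the fingers and tongs above 2 N and contact force between the arm and leaking_cell below 0.05 N and contact force between each of leaking_cell, tongs and charger below 0.05 N and contact force between tongs and stand below 0.05 N and linear speed of leaking_cell below 0.03 m/s and distance of good_cell from where it was at the start of the episode below 0.01 m); the arm keeps its last pose, push and grip.
It fails at once if the fingers touched the leaking cell (contact force between the fingers and leaking_cell above 0.2 N).
It fails at once if the good cell was taken out or shoved along its bay (distance of good_cell from where it was at the start of the episode above 0.015 m).
It fails at once if another thing on the desk was pushed about (distance of any of mug, glasses_case, sticky_notes, stapler, usb_stick, eraser from where it was at the start of the episode above 0.03 m).
It also fails if it takes over 43 s, if anything falls off the work surface, if the arm or the gripper's body presses on something with over 40 N, if the wrist force passes 120 N, or if a joint passes its speed limit or range.

## Working session

There is one attempt and no reset: what is moved stays moved. The work goes in short steps, Python scripts to look and compute and a shell command to move; the robot and the scene stay as the last step left them, time stands still between calls to the robot, and variables do not carry over. Pictures are saved under pics/ and viewed, at most 13 in all, crops included, and the job is handed in when it is done.

```bash
mkdir -p pics; cat > h.py <<'E'
import numpy as np, cv2
from station import ctrl, capture, calibration
from scipy.spatial.transform import Rotation as R
def ray(c,u,v):
    K=np.array(c["intrinsics"],float);T=np.array(c["T"],float)
    p=cv2.undistortPoints(np.array([[[u,v]]],float),K,np.array([c["k1"],0,0,0.]))[0,0]
    return T[:3,3],T[:3,:3]@np.array([p[0],-p[1],-1])
def onz(c,u,v,z):
    o,d=ray(c,u,v);return o+d*(z-o[2])/d[2]
def proj(c,P):
    K=np.array(c["intrinsics"],float);T=np.array(c["T"],float)
    q=T[:3,:3].T@(np.array(P,float)-T[:3,3]);x=q[0]/-q[2];y=-q[1]/-q[2];s=1+c["k1"]*(x*x+y*y)
    return (K@[x*s,y*s,1])[:2]
def tri(c1,p1,c2,p2):
    o1,d1=ray(c1,*p1);o2,d2=ray(c2,*p2)
    s=np.linalg.lstsq(np.c_[d1,-d2],o2-o1,rcond=None)[0]
    a=o1+d1*s[0];b=o2+d2*s[1];return (a+b)/2,np.linalg.norm(a-b)
E
python3 - <<'E'
from h import *
for n in("top","side"):
    im=capture(n);cv2.imwrite(f"pics/{n}0.png",cv2.resize(im[:,:,::-1],(800,600),interpolation=cv2.INTER_CUBIC));np.save(f"{n}0.npy",im)
    print(n,calibration(n))
o=ctrl.get_obs();print(o,ctrl.tips_ahead)
E
```

```text
top {'intrinsics': array([[368.17089338,   0.        , 256.50060629],
       [  0.        , 368.17089338, 193.96723167],
       [  0.        ,   0.        ,   1.        ]]), 'k1': -0.11658714949828912, 'T': array([[-6.01569162e-03,  9.98792928e-01, -4.87493484e-02,
         4.46578531e+02],
       [-9.99981295e-01, -5.95466770e-03,  1.39692352e-03,
        -2.23209616e+00],
       [ 1.10495116e-03,  4.87568400e-02,  9.98810067e-01,
         1.16910467e+03],
       [ 0.00000000e+00,  0.00000000e+00,  0.00000000e+00,
         1.00000000e+00]])}
side {'intrinsics': array([[347.46897245,   0.        , 253.59460133],
       [  0.        , 347.46897245, 189.23292116],
       [  0.        ,   0.        ,   1.        ]]), 'k1': 0.02290180903923673, 'T': array([[ 8.66819745e-01,  2.15418190e-01, -4.49687150e-01,
         1.92237622e+01],
       [-4.98346996e-01,  4.04212162e-01, -7.66982920e-01,
        -8.79810749e+02],
       [ 1.65469427e-02,  8.88936180e-01,  4.57732091e-01,
         6.31738220e+02],
       [ 0.00000000e+00,  0.00000000e+00,  0.00000000e+00,
         1.00000000e+00]])}
{'t': 0.1, 'qpos': array([ 9.86908619e-01,  1.58978530e-01,  1.59811264e+00,  5.58608691e-07,
        1.38622179e+00, -2.10098960e-01]), 'joint_vel': array([-0.00122852, -0.00100258, -0.00080618,  0.00036231,  0.00122842,
       -0.00232422]), 'joint_torque': array([-3.51038852e-04, -3.96992147e+01, -3.32335711e+01, -2.70318042e-04,
        4.23166930e-03,  7.95992861e-06]), 'eef_pos': array([209.68156201, 534.84132647, 244.4163856 ]), 'tool_rot': array([-5.83610127e-01, -3.08622996e+00,  2.49123436e-03]), 'wrist_force': array([-0.20470262, -0.60793409,  0.00854651]), 'torque': array([-0.01988608,  0.01305114,  0.0097577 ]), 'finger_force': 0.0, 'finger_gap': 85.65321949045274} 14.0
```

View pics/top0.png

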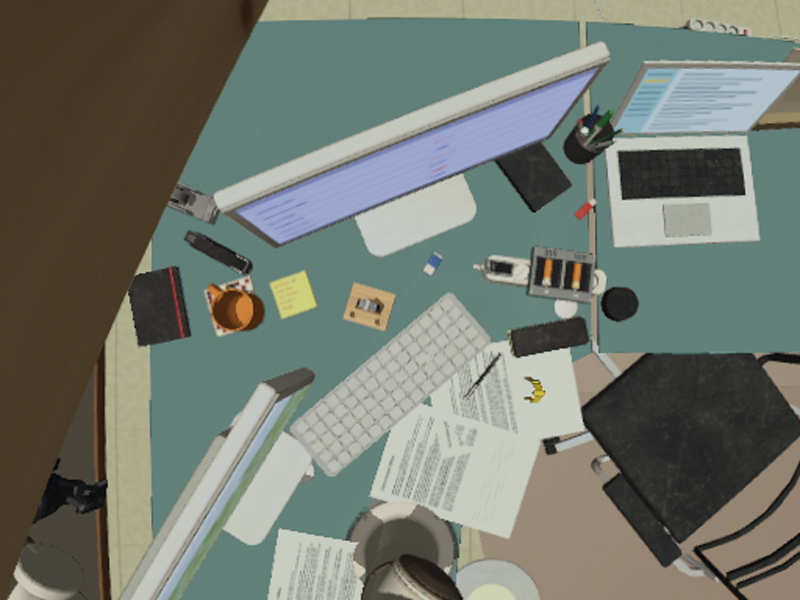

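View pics/side0.png

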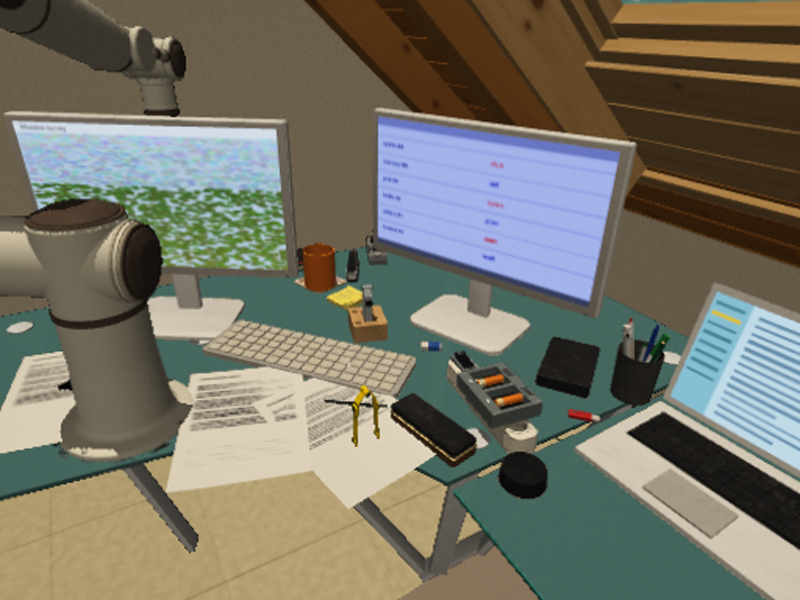

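The top view shows the stand with the steel tongs at about (370,306), the charger at (562,274) with its rocker at (500,267), and two monitors, with corners at (310,375) and (218,197). In the side view the yellow look-alike is at (367,415) and the stand at (367,322).

```bash
python3 - <<'E'
from h import *
ct,cs=calibration("top"),calibration("side")
t,s=np.load("top0.npy"),np.load("side0.npy")
k=1/1.5625
for n,a,b in [("Lmon R top",(310,374),(288,122)),("Rmon L top",(218,197),(376,110)),("Rmon R top",(606,45),(633,143)),("stand",(370,306),(366,318)),("mug",(236,308),(319,246))]:
    P,e=tri(ct,np.array(a)*k,cs,np.array(b)*k);print(n,P.round(),round(e,1))
for n,p,z in [("rocker",(500,267),57),("charger",(562,274),73),("stand",(370,306),41)]:
    print(n,onz(ct,p[0]*k,p[1]*k,z).round())
def crop(im,u,v,w,h): 
    u,v=int(u*k),int(v*k);c=im[v-h//2:v+h//2,u-w//2:u+w//2];return cv2.resize(c,(400,300),interpolation=cv2.INTER_CUBIC)
g=np.vstack([np.hstack([crop(t,370,305,40,30),crop(t,540,274,100,76)]),np.hstack([crop(s,367,315,60,46),crop(s,495,390,80,60)])])
cv2.imwrite("pics/crops.png",g[:,:,::-1])
w=capture("wrist");np.save("w0.npy",w);cv2.imwrite("pics/w0.png",w[:,:,::-1])
c=calibration("wrist");o=ctrl.get_obs();Rt=R.from_rotvec(o["tool_rot"]).as_matrix()
print(Rt.round(3),"cam in tool",(Rt.T@(c["T"][:3,3]-o["eef_pos"])).round(1),(Rt.T@c["T"][:3,:3]).round(3),c["intrinsics"],c["k1"])
E
```

```text
Lmon R top [380. 116. 451.] 28.3
Rmon L top [617. 234. 444.] 9.0
Rmon R top [ 824. -278.  449.] 3.9
stand [495.  58.  34.] 4.2
mug [489. 301. 120.] 4.2
rocker [ 570. -198.   57.]
charger [ 554. -316.   73.]
stand [496.  57.  41.]
[[-0.931  0.365 -0.001]
 [ 0.365  0.931 -0.001]
 [ 0.    -0.001 -1.   ]] cam in tool [  68.5   -0.7 -128.2] [[-0.     0.962  0.272]
 [ 1.     0.     0.   ]
 [-0.     0.272 -0.962]] [[276.41792411   0.         256.94575167]
 [  0.         276.41792411 193.11724096]
 [  0.           0.           1.        ]] -0.05667904486592328
```

View pics/crops.png

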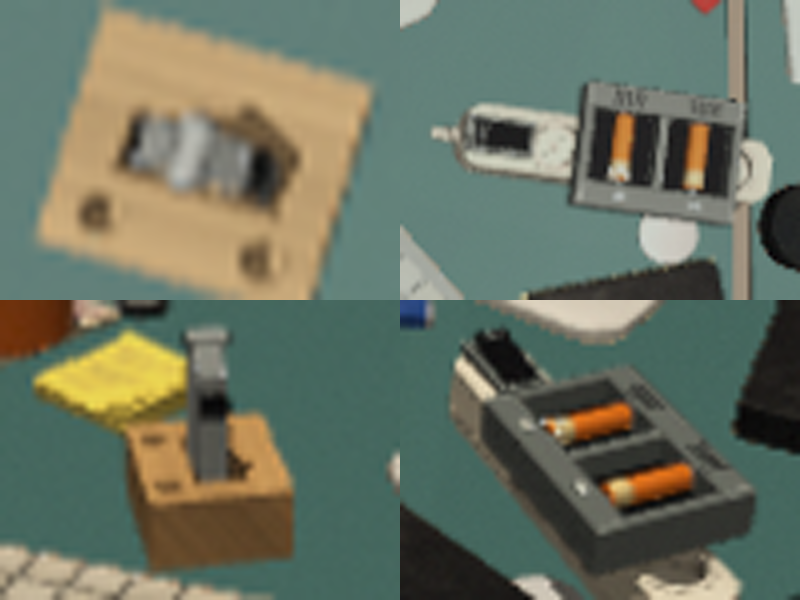

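The crops show the tongs' long side tilted about 14° in the stand and the charger tilted about 8°. The rocker's raised end is on the left, and the leaking cell (crusted end) is in the left bay. I'll lift clear of the monitors and pass between them.

```bash
python3 -m crank '{"increments": [[0,0,-35,0,0,0,0],[0,0,-35,0,0,0,0],[0,0,-35,0,0,0,0],[-38,-22.5,0,0,0,0,0],[-38,-22.5,0,0,0,0,0],[-38,-22.5,0,0,0,0,0],[-38,-22.5,0,0,0,0,0],[-38,-22.5,0,0,0,0,0],[-38,-22.5,0,0,0,0,0],[-38,-22.5,0,0,0,0,0]]}'
```

```text
t: 1.15
eef_pos: [400.7, 289.9, 350.1]
tool_rot: [-0.583, -3.087, 0.0]
wrist_force: [0.2, 1.1, -0.1]
finger_gap: 0.2
finger_force: 0.0
```

```bash
python3 -m crank '{"increments": [[-38,-22.5,0,0,0,0,0],[-38,-22.5,0,0,0,0,0],[-32,-25,0,0,0,0,0],[-24,-41,0,0,0,0,0],[-24,-41,0,0,0,0,0],[-24,-41,0,0,0,0,0],[-24,-41,0,0,0,0,0],[-24,-41,0,0,0,0,0],[-24,-41,0,0,0,0,0],[-24,-41,0,0,0,0,0]]}'
```

```text
t: 2.15
eef_pos: [526.5, -143.5, 350.1]
tool_rot: [-0.584, -3.087, -0.0]
wrist_force: [0.3, 0.4, 0.4]
finger_gap: 0.2
finger_force: 0.0
```

```bash
python3 -m crank '{"increments": [[-19,-18,30,0,0,0,0],[-19,-18,30,0,0,0,0],[-19,-18,30,0,0,0,0],[0,0,0,0,0,-0.118,0],[0,0,0,0,0,-0.118,0],[0,0,0,0,0,0,0],[0,0,0,0,0,0,0],[0,0,0,0,0,0,0],[0,0,0,0,0,0,0],[0,0,0,0,0,0,0]]}'; python3 - <<'E'
from h import *
import pickle
c=calibration("wrist");w=capture("wrist");pickle.dump((c,w,ctrl.get_obs()),open("w1.pkl","wb"))
cv2.imwrite("pics/w1.png",cv2.resize(w[:,:,::-1],(800,600),interpolation=cv2.INTER_CUBIC))
E
```

```text
t: 3.15
eef_pos: [560.1, -212.6, 260.5]
tool_rot: [0.217, 3.134, -0.0]
wrist_force: [-0.1, 0.4, -0.8]
finger_gap: -0.2
finger_force: 0.0
```

View pics/w1.png

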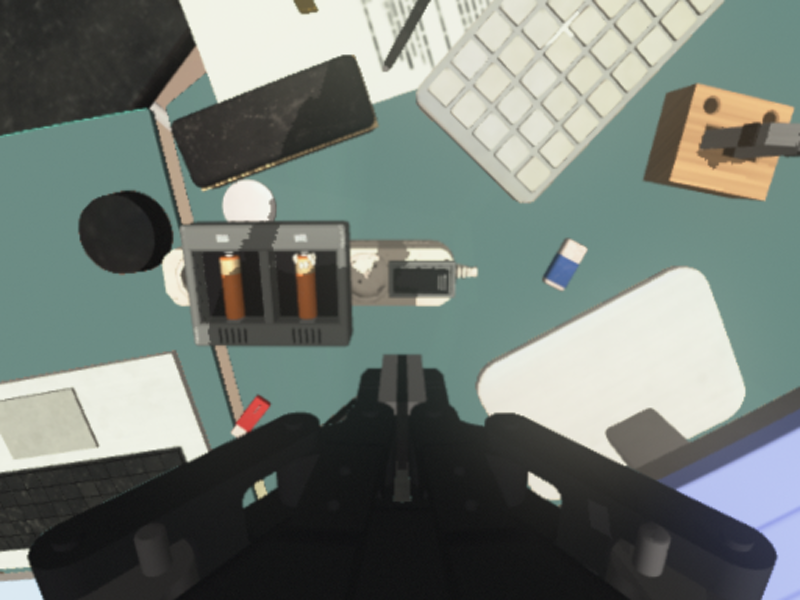

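Wrist view: the rocker spans (391,264) to (450,294), with its outer end on the right at about (450,279). The leaking cell runs from (305,255) to (308,318), and the good cell is at (233,285).

```bash
python3 - <<'E'
from h import *
import pickle
c,w,o=pickle.load(open("w1.pkl","rb"));k=1/1.5625
def P(u,v,z): return onz(c,u*k,v*k,z).round(1)
print("edge R",P(450,279,60),P(450,266,60),P(450,292,60),"L",P(391,279,53))
hsv=cv2.cvtColor(w,cv2.COLOR_RGB2HSV);m=((hsv[...,0]<18)&(hsv[...,1]>150)&(hsv[...,2]>70)).astype(np.uint8)
n,l,s,ce=cv2.connectedComponentsWithStats(m)
for i in range(1,n):
    if s[i,4]>100 and ce[i,1]<230:
        r=cv2.minAreaRect(np.argwhere(l==i)[:,::-1].astype(np.float32));print(s[i],ce[i]*1.5625,r,onz(c,*ce[i],66).round(1))
print("cell ends",P(306,252,64),P(308,319,64),"good",P(231,252,64),P(235,319,64))
print("rim TL..",P(183,227,73),P(348,223,73),P(272,250,73))
e=P(450,279,60);print("tcp->edge in tool",R.from_rotvec(o["tool_rot"]).inv().apply(e-o["eef_pos"]).round(1),o["eef_pos"].round(1))
E
```

```text
edge R [ 570.9 -176.7   60. ] [ 560.6 -175.6   60. ] [ 581.3 -177.8   60. ] L [ 566.1 -222.7   53. ]
[142 175  14  29 324] [232.53279321 295.71277006] ((148.8032989501953, 189.33607482910156), (27.794471740722656, 11.860180854797363), 84.80557250976562) [ 559.1 -346.4   66. ]
[190 175  12  29 292] [305.859375   295.24293664] ((195.81231689453125, 189.12155151367188), (27.735010147094727, 10.705713272094727), 86.8201675415039) [ 566.8 -289.2   66. ]
cell ends [ 533.9 -282.9   64. ] [ 586.6 -291.9   64. ] good [ 525.6 -340.1   64. ] [ 578.6 -350.    64. ]
rim TL.. [ 501.4 -367.6   73. ] [ 516.2 -246.4   73. ] [ 527.7 -305.5   73. ]
tcp->edge in tool [ -5.7  37.1 200.5] [ 560.1 -212.6  260.5]
```

```bash
python3 -m crank '{"increments": [[-6,34,20,0,0,0,0],[0,0,45,0,0,0,0],[0,0,45,0,0,0,0],[0,0,45,0,0,0,0],[0,0,22,0,0,0,0],[0,0,3,0,0,0,0],[0,0,3,0,0,0,0],[0,0,3,0,0,0,0],[0,0,3,0,0,0,0],[0,0,3,0,0,0,0]]}'
```

```text
t: 4.2
eef_pos: [572.0, -180.0, 70.0]
tool_rot: [0.216, 3.131, -0.001]
wrist_force: [0.3, 3.1, 3.5]
finger_gap: 0.3
finger_force: 2.0
```

```bash
python3 -m crank '{"increments": [[0,0,1,0,0,0,0],[0,0,1,0,0,0,0],[0,0,1,0,0,0,0],[0,0,1,0,0,0,0],[0,0,0,0,0,0,0],[0,0,0,0,0,0,0],[0,0,-20,0,0,0,0],[0,0,-40,0,0,0,0],[0,0,-40,0,0,0,0],[0,0,0,0,0,0,0]]}'; python3 - <<'E'
from h import *
w=capture("wrist")
cv2.imwrite("pics/w2.png",cv2.resize(w[:,:,::-1],(800,600),interpolation=cv2.INTER_CUBIC)[150:500,150:650])
E
```

```text
t: 5.2
eef_pos: [574.3, -182.0, 171.6]
tool_rot: [0.215, 3.123, -0.009]
wrist_force: [1.1, -0.2, 1.3]
finger_gap: -0.5
finger_force: 0.0
```

View pics/w2.png

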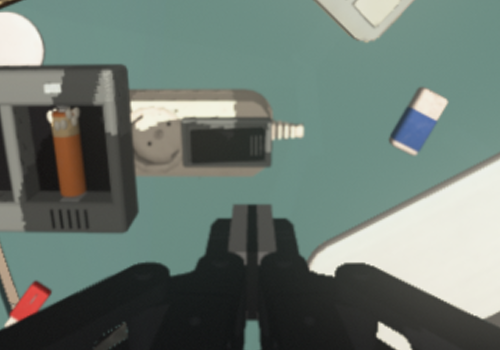

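The rocker now looks level, its right end at crop (270,143), but the picture alone doesn't settle it. I'll press again and read the force at the bottom.

```bash
python3 -m crank '{"increments": [[0,0,40,0,0,0,0],[0,0,40,0,0,0,0],[0,0,12,0,0,0,0],[0,0,3,0,0,0,0],[0,0,3,0,0,0,0],[0,0,2,0,0,0,0],[0,0,1,0,0,0,0],[0,0,1,0,0,0,0],[0,0,0,0,0,0,0],[0,0,0,0,0,0,0]]}'
```

```text
t: 6.25
eef_pos: [569.6, -179.2, 67.0]
tool_rot: [-0.214, -3.129, -0.002]
wrist_force: [-19.7, 8.5, 34.3]
finger_gap: 0.1
finger_force: 17.4
```

Under 34 N the tip stopped at z = 53, the off height, so the rocker is down. Next, the tongs.

```bash
python3 -m crank '{"increments": [[0,0,-20,0,0,0,0],[0,0,-45,0,0,0,0],[0,0,-45,0,0,0,0],[20,42,-20,0,0,0.021,60],[20,42,-20,0,0,0.021,60],[20,42,-20,0,0,0.021,60],[20,42,-20,0,0,0.022,60],[20,42,0,0,0,0.022,60],[0,0,0,0,0,0,60],[0,0,0,0,0,0,60]]}'; python3 - <<'E'
from h import *
import pickle
c=calibration("wrist");w=capture("wrist");pickle.dump((c,w,ctrl.get_obs()),open("w3.pkl","wb"))
cv2.imwrite("pics/w3.png",cv2.resize(w[:,:,::-1],(800,600),interpolation=cv2.INTER_CUBIC))
E
```

```text
t: 7.25
eef_pos: [510.3, 42.9, 251.5]
tool_rot: [0.38, 3.118, -0.001]
wrist_force: [0.0, -1.3, -0.1]
finger_gap: 60.0
finger_force: 0.0
```

View pics/w3.png

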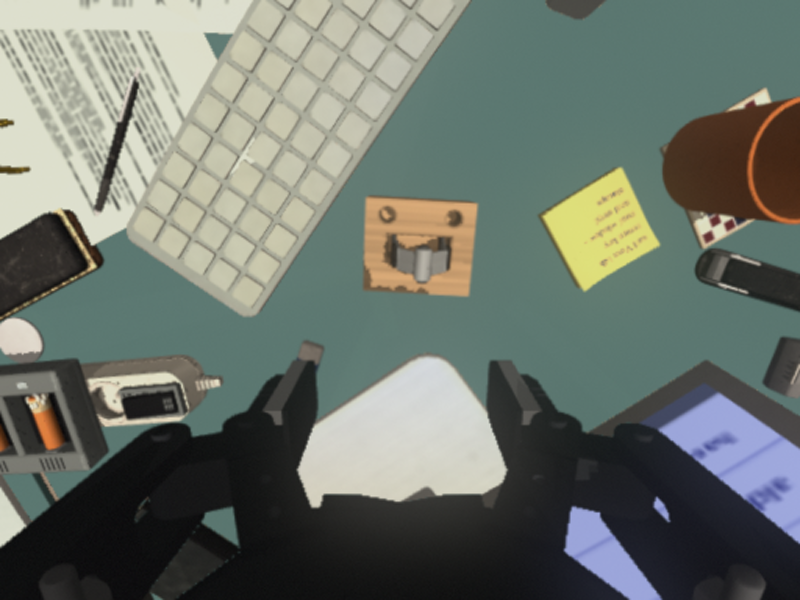

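The wrist view shows the stand with corners (365,196), (477,203), (470,296) and (364,292). The pin top of the tongs is near (424,265), and the arms/pads span x of about 391 to 452.

```bash
python3 - <<'E'
from h import *
import pickle
c,w,o=pickle.load(open("w3.pkl","rb"));k=1/1.5625
q=R.from_rotvec(o["tool_rot"])
def P(u,v,z): return onz(c,u*k,v*k,z)
C=[P(*p,41) for p in [(365,196),(477,203),(470,296),(364,292)]]
L=[np.linalg.norm(C[i]-C[(i+1)%4]).round(1) for i in range(4)]
ctr=sum(C)/4;print(L,ctr.round(1))
for a,b in((0,1),(3,2)):
    d=q.inv().apply(C[b]-C[a]);print("y edge in tool deg",np.degrees(np.arctan2(d[0],d[1])).round(1),d.round(1))
for a,b in((0,3),(1,2)):
    d=q.inv().apply(C[b]-C[a]);print("x edge",d.round(1))
print("slot",P(420.5,255,41).round(1))
t=q.inv()
for n,p in [("tongs top",P(424,265,115)),("ctr",ctr),("top lo edge",P(423,283,117)),("top hi edge",P(426,248,117))]: print(n,p.round(1),t.apply(p-o["eef_pos"]).round(1))
cr=w[110:200,220:320];cv2.imwrite("pics/w3c.png",cv2.resize(cr[:,:,::-1],(660,594),interpolation=cv2.INTER_CUBIC))
E
```

```text
[np.float64(86.1), np.float64(74.1), np.float64(86.1), np.float64(75.9)] [497.   59.6  41. ]
y edge in tool deg -3.4 [-5.  86.  -0.1]
y edge in tool deg -2.1 [-3.2 86.1 -0.1]
x edge [-75.9  -2.4  -0. ]
x edge [-74.   -2.3  -0. ]
slot [502.7  59.4  41. ]
tongs top [496.4  59.9 115. ] [ 18.   14.1 136.3]
ctr [497.   59.6  41. ] [ 17.3  14.  210.3]
top lo edge [507.   56.7 117. ] [  7.   13.5 134.3]
top hi edge [486.   63.5 117. ] [ 29.   15.1 134.3]
```

View pics/w3c.png

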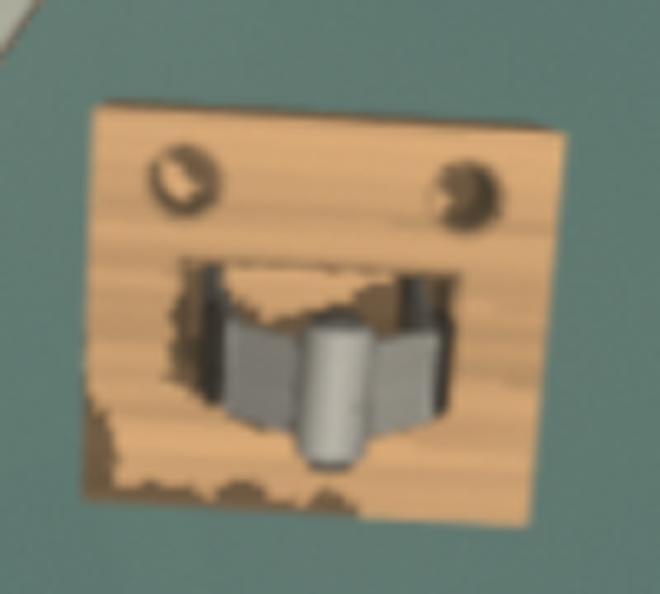

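```bash
python3 -m crank '{"increments": [[17.5,14,0,0,0,0.047,60],[0,0,0,0,0,0,60],[0,0,40,0,0,0,60],[0,0,40,0,0,0,60],[0,0,40,0,0,0,60],[0,0,35,0,0,0,60],[0,0,12,0,0,0,60],[0,0,12,0,0,0,60],[0,0,0,0,0,0,60],[0,0,0,0,0,0,60]]}'; python3 - <<'E'
from h import *
w=capture("wrist")
cv2.imwrite("pics/w4.png",cv2.resize(w[:,:,::-1],(800,600),interpolation=cv2.INTER_CUBIC)[150:600,150:650])
E
```

```text
t: 8.3
eef_pos: [498.3, 59.7, 73.7]
tool_rot: [0.457, 3.106, -0.0]
wrist_force: [-0.2, -0.9, 0.1]
finger_gap: 60.0
finger_force: 0.0
```

View pics/w4.png

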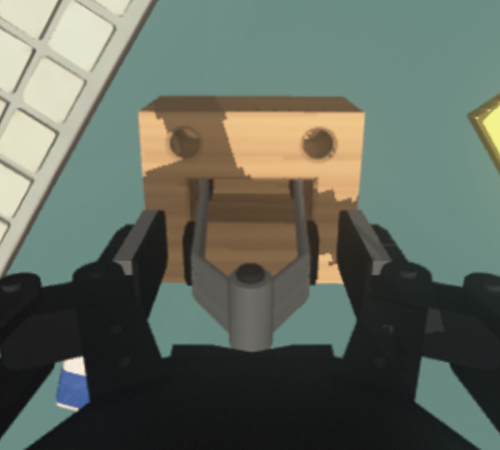

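The tongs are centred and square between the fingers, with the pads between the finger pads in both height and width. I'll close to about 38.5 mm and lift.

```bash
python3 -m crank '{"increments": [[0,0,0,0,0,0,50],[0,0,0,0,0,0,44],[0,0,0,0,0,0,41],[0,0,0,0,0,0,39],[0,0,0,0,0,0,38.5],[0,0,0,0,0,0,38.5],[0,0,0,0,0,0,38.5],[0,0,0,0,0,0,38.5],[0,0,0,0,0,0,38.5],[0,0,0,0,0,0,38.5]]}'
```

```text
t: 9.35
eef_pos: [497.9, 60.4, 73.2]
tool_rot: [0.457, 3.106, 0.001]
wrist_force: [0.8, 2.0, 5.4]
finger_gap: 38.9
finger_force: 9.5
```

```bash
python3 -m crank '{"increments": [[0,0,-5,0,0,0,38.5],[0,0,-10,0,0,0,38.5],[0,0,-20,0,0,0,38.5],[0,0,-25,0,0,0,38.5],[0,0,-25,0,0,0,38.5],[0,0,-25,0,0,0,38.5],[0,0,-25,0,0,0,38.5],[0,0,-10,0,0,0,38.5],[0,0,0,0,0,0,38.5],[0,0,0,0,0,0,38.5]]}'; python3 - <<'E'
from h import *
import pickle
c=calibration("wrist");w=capture("wrist");s=capture("side");pickle.dump((c,w,s,ctrl.get_obs()),open("w5.pkl","wb"))
a=cv2.resize(w[:,:,::-1],(533,400));b=cv2.resize(s[120:240,180:260,::-1],(267,400),interpolation=cv2.INTER_CUBIC)
cv2.imwrite("pics/w5.png",np.hstack([a,b]))
E
```

```text
t: 10.35
eef_pos: [496.2, 60.1, 216.2]
tool_rot: [-0.457, -3.106, 0.0]
wrist_force: [-0.6, 0.5, -0.8]
finger_gap: 38.4
finger_force: 4.3
```

View pics/w5.png

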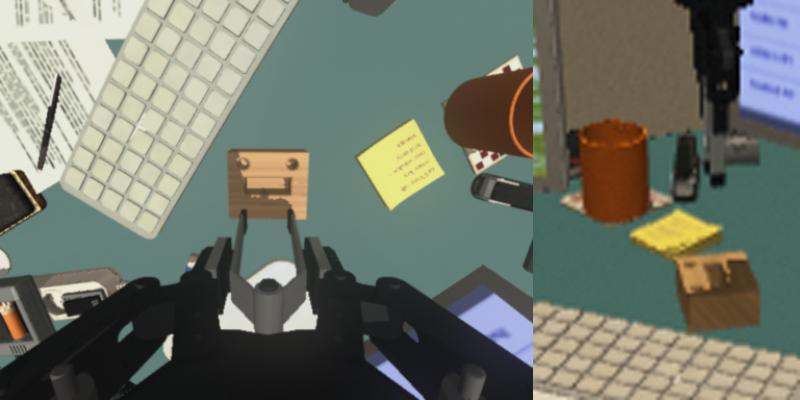

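Left: the tongs hang straight in the fingers with the tips near (243,212) and (296,213), and the slot is empty. Right: the side view confirms they are out of the stand, tip at (717,180).

```bash
python3 - <<'E'
from h import *
import pickle
c,w,s,o=pickle.load(open("w5.pkl","rb"))
P,e=tri(c,(258.9,203.6),calibration("side"),(235,174));print(P.round(1),e.round(1),R.from_rotvec(o["tool_rot"]).inv().apply(P-o["eef_pos"]).round(1))
# tip mid from spacing check at z=149
for z in(145,149,153):
    a=onz(c,243*.9605,212*.9605,z);b=onz(c,296*.9605,213*.9605,z);print(z,np.linalg.norm(a-b).round(1),R.from_rotvec(o["tool_rot"]).inv().apply((a+b)/2-o["eef_pos"]).round(1))
E
python3 -m crank '{"increments": [[-8,-16,0,0,0,0,38.5],[-16,-32,0,0,0,0,38.5],[-20,-40,0,0,0,0,38.5],[-20,-40,0,0,0,0,38.5],[-20,-40,0,0,0,0,38.5],[-20,-40,0,0,0,0,38.5],[-20,-40,0,0,0,0,38.5],[-20,-40,0,0,0,0,38.5],[-16,-20,0,0,0,0,38.5],[-10,-7,0,0,0,0,38.5]]}'
```

```text
[495.2  61.2 144.7] 5.2 [ 0.7  0.7 70.9]
145 38.6 [ 3.2  0.8 70.5]
149 37.8 [ 4.5  0.8 66.5]
153 37.1 [ 5.8  0.7 62.5]
t: 11.45
eef_pos: [568.4, -293.0, 215.2]
tool_rot: [-0.461, -3.105, -0.001]
wrist_force: [-1.0, 0.3, -0.3]
finger_gap: 38.5
finger_force: 4.3
```

```bash
python3 -m crank '{"increments": [[0,0,0,0,0,-0.05,38.5],[0,0,0,0,0,-0.05,38.5],[0,0,0,0,0,-0.048,38.5],[0,0,0,0,0,0,38.5],[0,0,0,0,0,0,38.5],[0,0,0,0,0,0,38.5],[0,0,0,0,0,0,38.5],[0,0,0,0,0,0,38.5],[0,0,0,0,0,0,38.5],[0,0,0,0,0,0,38.5]]}'; python3 - <<'E'
from h import *
import pickle
c=calibration("wrist");w=capture("wrist");pickle.dump((c,w,ctrl.get_obs()),open("w6.pkl","wb"))
cv2.imwrite("pics/w6.png",cv2.resize(w[100:340,100:420,::-1],(800,600),interpolation=cv2.INTER_CUBIC))
E
```

```text
t: 12.45
eef_pos: [569.1, -290.4, 217.4]
tool_rot: [0.226, 3.133, -0.0]
wrist_force: [-1.5, -0.4, -0.4]
finger_gap: 38.5
finger_force: 4.3
```

View pics/w6.png

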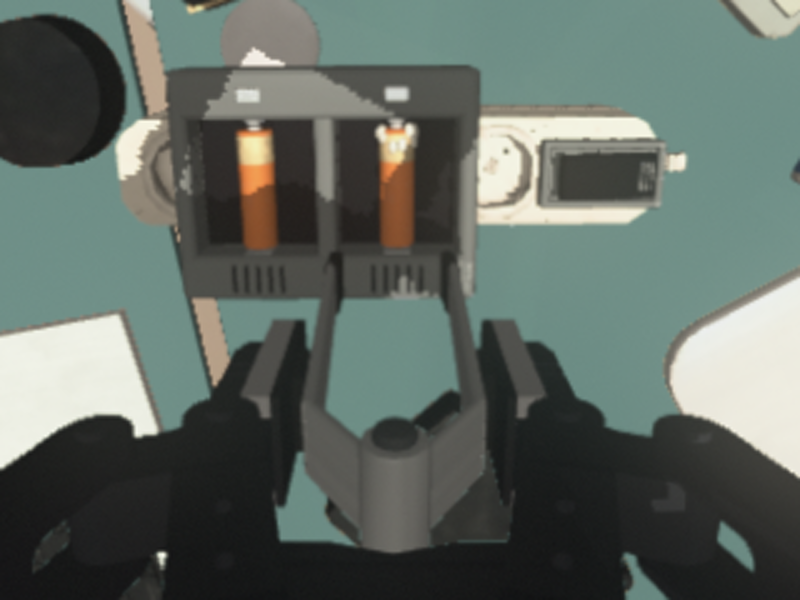

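The tongs hang square with the charger: tips at crop (337,258) and (455,258), leaking cell from (396,125) to (398,250), bay rim from x ≈ 336 to 462.

```bash
python3 - <<'E'
from h import *
import pickle
c,w,o=pickle.load(open("w6.pkl","rb"));q=R.from_rotvec(o["tool_rot"]).inv()
def P(u,v,z): return q.apply(onz(c,100+u/2.5,100+v/2.5,z)-o["eef_pos"]).round(1)
print("cell ends",P(396,126,65),P(398,250,65),"mid",(P(396,126,65)+P(398,250,65))/2)
print("good",P(255,128,65),P(262,250,65))
print("rim y",P(336,118,73),P(462,118,73),"rim lower",P(340,246,73),P(462,246,73),"charger",P(168,70,73),P(480,70,73))
for z in(147,150):print("tips",P(337,258,z),P(455,258,z))
E
```

```text
cell ends [ 34.4   0.7 152.4] [-18.1   1.6 152.4] mid [  8.15   1.15 152.4 ]
good [ 33.7 -56.5 152.4] [-18.1 -56.3 152.4]
rim y [ 38.5 -22.9 144.4] [ 38.5  26.6 144.4] rim lower [-13.9 -22.4 144.4] [-13.9  27.9 144.4] charger [ 57.4 -87.7 144.4] [ 57.   33.1 144.4]
tips [  4.7 -17.5  70.4] [ 4.7 18.2 70.4]
tips [  5.7 -17.2  67.4] [ 5.7 17.9 67.4]
```

```bash
python3 -m crank '{"increments": [[6,1.2,0,0,0,0,38.5],[0,0,0,0,0,0,38.5],[0,0,15,0,0,0,38.5],[0,0,20,0,0,0,38.5],[0,0,15,0,0,0,38.5],[0,0,12,0,0,0,38.5],[0,0,10,0,0,0,38.5],[0,0,8,0,0,0,38.5],[0,0,6,0,0,0,38.5],[0,0,0,0,0,0,38.5]]}'; python3 - <<'E'
from h import *
w=capture("wrist");s=capture("side")
a=cv2.resize(w[120:300,170:350,::-1],(500,500),interpolation=cv2.INTER_CUBIC);b=cv2.resize(s[210:290,280:360,::-1],(300,300),interpolation=cv2.INTER_CUBIC)
b=np.vstack([b,np.zeros((200,300,3),np.uint8)]);cv2.imwrite("pics/w7.png",np.hstack([a,b]))
print(ctrl.get_obs()["eef_pos"],ctrl.get_obs()["wrist_force"])
E
```

```text
t: 13.5
eef_pos: [563.1, -288.2, 130.4]
tool_rot: [-0.226, -3.132, -0.001]
wrist_force: [-0.0, -1.3, -0.4]
finger_gap: 38.6
finger_force: 4.3
[ 563.62569271 -288.6088272   131.74443857] [ 0.75418826  0.374569   -0.89438723]
```

View pics/w7.png

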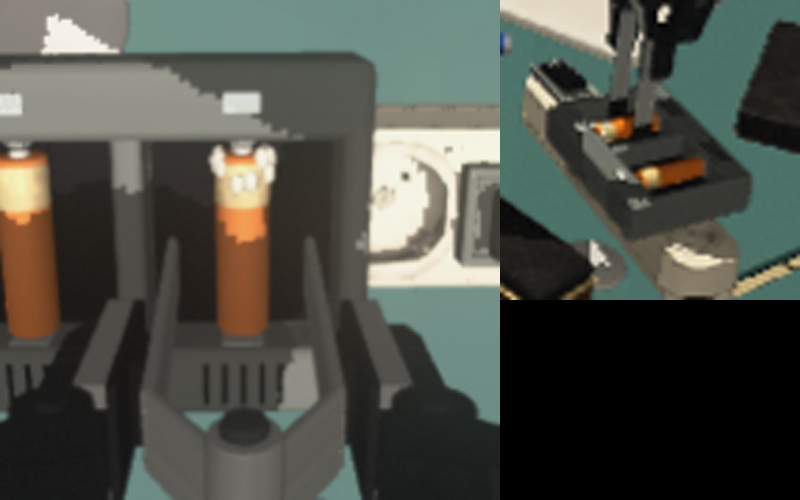

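The tongs straddle the leaking cell centrally, tips at (173,240) and (310,240) with the cell at x ≈ 243, clear of the walls. Next: slightly lower, then close.

```bash
python3 -m crank '{"increments": [[0,0,1.5,0,0,0,38.5],[0,0,1.5,0,0,0,38.5],[0,0,0,0,0,0,38.5],[0,0,0,0,0,0,37],[0,0,0,0,0,0,36],[0,0,0,0,0,0,35],[0,0,0,0,0,0,34],[0,0,0,0,0,0,33],[0,0,0,0,0,0,32],[0,0,0,0,0,0,31]]}'
```

```text
t: 14.6
eef_pos: [563.5, -288.1, 128.5]
tool_rot: [0.226, 3.133, 0.001]
wrist_force: [0.5, 1.9, 1.4]
finger_gap: 32.7
finger_force: 59.2
```

```bash
python3 -m crank '{"increments": [[0,0,0,0,0,0,28],[0,0,0,0,0,0,28],[0,0,-5,0,0,0,28],[0,0,-10,0,0,0,28],[0,0,-15,0,0,0,28],[0,0,-20,0,0,0,28],[0,0,-20,0,0,0,28],[0,0,-15,0,0,0,28],[0,0,-10,0,0,0,28],[0,0,-5,0,0,0,28]]}'; python3 -m crank '{"increments": [[0,0,0,0,0,0,28],[0,0,0,0,0,0,28],[0,0,0,0,0,0,28],[0,0,0,0,0,0,28],[0,0,0,0,0,0,28],[0,0,0,0,0,0,28],[0,0,0,0,0,0,28],[0,0,0,0,0,0,28],[0,0,0,0,0,0,28],[0,0,0,0,0,0,28]]}'; python3 - <<'E'
from h import *
w=capture("wrist");s=capture("side")
a=cv2.resize(w[100:340,150:390,::-1],(500,500),interpolation=cv2.INTER_CUBIC);b=cv2.resize(s[190:290,280:360,::-1],(300,375),interpolation=cv2.INTER_CUBIC)
b=np.vstack([b,np.zeros((125,300,3),np.uint8)]);cv2.imwrite("pics/w8.png",np.hstack([a,b]))
E
```

```text
t: 15.6
eef_pos: [563.7, -288.8, 229.9]
tool_rot: [0.226, 3.132, -0.002]
wrist_force: [0.1, 0.5, 0.0]
finger_gap: 32.2
finger_force: 59.5
t: 16.6
eef_pos: [563.4, -288.4, 228.3]
tool_rot: [0.226, 3.133, -0.0]
wrist_force: [-0.6, 0.1, -1.3]
finger_gap: 32.5
finger_force: 59.5
```

View pics/w8.png

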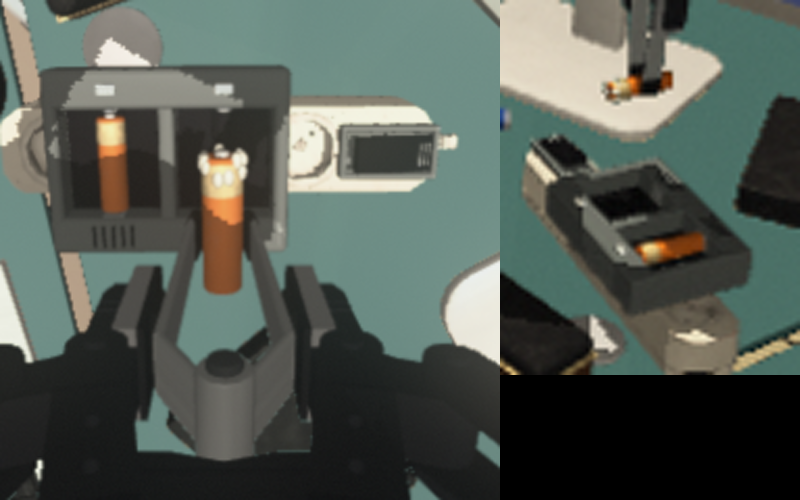

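The leaking cell is gripped level in the tongs, well above the now-empty bay (side view: cell at (640,85)). The good cell is still in its bay. Everything is still, so I'll hand in.

```bash
python3 -c "
from station import ctrl
print(ctrl.close_job())"
```

```text
the job is handed in; nothing more can be done
None
```

I switched the strip off, took the tongs from their stand, and handed the job in with the leaking cell held still in the tongs about 10 cm above its bay. The good cell is still in place; the hand-in gave no verdict.

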